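Snap the dust cap onto the air outlet and keep it pressed home

ROBOT

A 6-joint arm with a two-finger parallel gripper is mounted at the origin on a cart in front of the work surface, level with it; the furniture and walls round the work are solid. World frame = base frame: x ahead of the robot, y to its left, z up, the work surface at z = 0. Lengths are in m, angles in rad, forces in N, time in s.
With the tool pointing down it reaches from about 0.375 to 0.925 m from the base axis. Payload 5.7 kg.
Tool frame: the origin (TCP) lies between the finger pads; the fingertips stand 11 mm ahead of it and the grasp point (between the pads) lies 8 mm behind it; z points along the fingers, y is the direction in which the jaws open and shut (so a half turn about z gives the same grasp; the last joint's range is limited). The gripper opens to 85 mm and grips with 20 to 120 N. Pads are 22 mm wide; open, the fingers measure 114 mm over their backs; the gripper's body (76 mm by 85 mm) begins 54 mm behind the grasp point. The pads swing forward as they close: fully open they stand 13 mm farther back than shut.
Start: joints at [-1.373, 0.359, 1.51, -0, 1.272, -0.115], TCP at [0.185, -0.571, 0.242] pointing down, gripper open.
Joint ranges: [-2.97, 2.97], [-1.01, 2.36], [0.21, 2.38], [-0.96, 4.11], [0.2, 2.71], [-2.98, 2.98]. Speed limits (rad/s): [2.39, 2.39, 3.14, 3.14, 3.14, 3.14].

INTERFACE

Orientations are given as [roll, pitch, yaw] about the fixed x, y, z axes, in that order (R = Rz(yaw) Ry(pitch) Rx(roll)).
In Python, from workcell import read_state, snapshot, close_job gives the robot as it stands.
- The arm moves only by the tool drive_tool, never from a script. Its argument "commands" is a list of rows, each a list of 4 numbers: the shift along the tool's x, y, z in mm, then the turn about the tool's z in rad. A call has 1 to 8 rows; each row shifts and turns the commanded pose from where the row before left it, along the tool's axes as they then stand; what a row does not reach is not made up. A row lasts 1/10 s, in which the tool goes at most 50 mm and 8.59 degrees, less where a joint would pass 70% of its speed; a pose out of reach is approached as far as the arm can. A call with a gripper value outside its range is refused whole. "hand" is the closure in counts, from 0 (fully open) to 255 (shut), set as the call begins (left out, the last holds). The fingers move at their own pace and stop on an object; "newtons" is the grip in N (left out, the last holds). Time passes only in rows, so rows that do not move let the fingers close. It gives the time, the measured TCP pose, the force and the opening at its end, in the units of the state.
- read_state(): the state, without advancing time (a new reading comes with each control period).
- snapshot(name): name is "side" or "top" or "wrist"; returns a dict with "frame" (480x640x3 uint8, red, green, blue), "fov_y" (degrees; the focal length in pixels is half the picture's height over the tangent of half this angle, whatever the lens; pixels are square), "cx", "cy" (the principal point, pixels), "k1" (the pictures are not rectified: a ray, as slopes to the right and down, at radius r is drawn at 1 + k1 r^2 times it, then the intrinsics apply), "R" (3x3) and "t" (3): a world point X has camera coordinates R X + t; the wrist camera has in their place "hand_eye" (4x4, takes a point from camera to tool coordinates, whose origin is the TCP and whose axes are the flange's). Camera axes: x right, y down, z forward; pixel columns grow to the right and rows downward; lengths in m; the calibration is good to about 2 mm. A picture is of the moment at which its call begins: read the wrist's pose just before it. There is no depth.
- close_job(): hands the job in, once; it reports no verdict.
The state is a dict: "time": time; "q": joint angles; "qd": joint speeds; "effort": joint torques, N m; "eef_pos": TCP position; "orientation": TCP orientation; "force": force on the tool from outside, world axes, zero at the start; "wrist_torque": the same for the moment, N m; "grip_width": opening from 0.0 (shut) to 1.0 (fully open).
Only numpy, scipy, OpenCV 4.12 (cv2) and the standard library are available. Lean on these libraries where they do the work, as an engineer would, in place of code of your own. Each camera call takes 0.05 s, during which the arm holds its last target. There are 200 camera calls.

TASK

Take the widest of the three black dust caps out of the tray and press it, mouth down, onto the bare steel stud of the bench air manifold until it clicks past the spring balls, then keep pressing so that the rubber seal under the cap stays firmly squashed. Finish with the gripper still on the cap, pressing it down: do not let go. Leave the two narrow caps and the things round about where they are.

Things in the scene. Friction and masses are not known exactly. Their poses are not given: they have to be found in the camera images.
- wide_cap: the dust cap to fit: black plastic cup standing mouth down in the tray, 38 mm outside diameter, 45 mm tall, closed flat top; origin at the centre of its mouth rim (the underside), z axis up through the top. Bore 28 mm wide and 39 mm deep, narrowed to 22 mm by a round lip 1 to 5 mm above the rim. Straight sides with fine ribs, can be gripped anywhere across. 40 g
- narrow_cap_a: a narrower cap of the same kind, 26 mm diameter, 45 mm tall, origin at the centre of its underside; does not fit; stands in the same tray, to be left alone. Which of the three caps stands where in the tray varies
- narrow_cap_b: a second narrow cap, exactly like narrow_cap_a; to be left alone
- tray: fixed open dark steel tray, 100 (x) x 200 (y) x 12 mm, floor and walls 4 mm thick, the three caps stand in a row along its y axis about 65 mm apart; origin at the centre of its underside on the table
- manifold: fixed aluminium block 128 (x) x 64 (y) mm, 30 mm high, brass hose barb on its +x end (to 81 mm from the origin), with one upright bare steel stud; origin on the table under the stud's axis, z up
- stud_tip (a point): centre of the top of the stud, 72 mm above the table. The stud is 17 mm in diameter, its top 12 mm taper to 8 mm; four spring balls stick out of it to 12.5 mm from its axis, their centres 48.8 mm above the table
- stud_seat (a point): on the stud's axis 42 mm above the table, level with the top of the free rubber seal washer (41 mm across). The cap's rim meets resistance 8 mm above it (lip on balls); force climbs to 8 to 15 N, then drops as the lip snaps past (rim 4 mm above; the balls then pull the cap down, up to 16 N) and rises again below this point as the seal is squashed. A clicked cap let go rests 0.5 mm below it
- seal (a joint): how far the rubber seal washer round the foot of the stud is squashed down, in m: 0 free, 0.003 at its end stop; spring of 4 N per mm (12 N at the end stop)
- mug: white enamel mug, 78 x 104 x 82 mm, bystander; origin at the centre of its underside
- usb_stick: usb stick 56 x 18 x 8 mm, bystander lying on the table; origin at the centre of its underside
- box_cutter: snap-off knife 27 x 123 x 17 mm, bystander lying on the table; origin at the centre of its underside

How it is judged:
On the way:
1. the wide cap is lifted clear of the tray in the gripper (height (world z) of wide_cap above 0.03 m and contact force between wide_cap and the fingers above 1 N and horizontal distance between wide_cap and stud_seat above 0.04 m), for 0.1 s.
At the end, for the whole second after the job is handed in: the wide cap sits snapped onto the stud (rim more than 1 mm below the free level of the seal, axis within 4 mm, upright within 0.12 rad), the gripper is still on it with more than 3 N and keeps the seal squashed by more than 1.5 mm (about 6 N of push), all at rest (horizontal distance between wide_cap and stud_seat below 0.004 m and z of wide_cap in the frame of stud_seat below -0.001 m and angle between wide_cap's own z axis and vertical below 0.12 rad and value of joint seal above 0.0015 m and contact force between wide_cap and the fingers above 3 N and linear speed of wide_cap below 0.02 m/s); the arm keeps its last pose, push and grip.
It fails at once if a narrow cap is moved by more than 15 mm (distance of any of narrow_cap_a, narrow_cap_b from where it was at the start of the episode above 0.015 m).
It fails at once if a bystander is moved by more than 25 mm (distance of any of mug, usb_stick, box_cutter from where it was at the start of the episode above 0.025 m).
It also fails if it takes over 45 s, if anything falls off the work surface, if the arm or the gripper's body presses on something with over 40 N, if the wrist force passes 120 N, or if a joint passes its speed limit or range.

## Working session

There is one attempt and no reset: what is moved stays moved. The work goes in short steps, Python scripts to look and compute and a tool call to move; the robot and the scene stay as the last step left them, time stands still between calls to the robot, and variables do not carry over. Pictures are saved under pics/ and viewed, about 8 in all and at most 12, crops included, and the job is handed in when it is done.

Besides the shell and the picture viewer there is one more tool, called after "Call:" as name(argument=value, ...), one argument or row to a line, values as JSON. drive_tool: Moves the arm, as the interface text tells. Its arguments: {"type":"object","properties":{"commands":{"type":"array","items":{"type":"array","items":{"type":"number"}}},"hand":{"type":"number"},"newtons":{"type":"number"}},"required":["commands"]}

```bash
mkdir -p pics
cat > h.py <<'E'
import numpy as np, cv2
from workcell import read_state, snapshot
from scipy.spatial.transform import Rotation as Ro
def snap(n,out=None):
    st=read_state(); s=snapshot(n); s['st']=st
    if out: cv2.imwrite('pics/'+out,s['frame'][:,:,::-1])
    h=s['frame'].shape[0]; f=h/2/np.tan(np.radians(s['fov_y'])/2)
    s['K']=np.array([[f,0,s['cx']],[0,f,s['cy']],[0,0,1]])
    s['D']=np.array([s['k1'],0,0,0.])
    if 'hand_eye' in s:
        T=np.eye(4);T[:3,:3]=Ro.from_euler('xyz',st['orientation']).as_matrix();T[:3,3]=st['eef_pos']
        M=np.linalg.inv(T@np.array(s['hand_eye']));s['R'],s['t']=M[:3,:3],M[:3,3]
    s['R']=np.array(s['R']);s['t']=np.array(s['t'])
    return s
def ray(s,uv):
    p=cv2.undistortPoints(np.array(uv,float).reshape(-1,1,2),s['K'],s['D'])[:,0]
    d=np.c_[p,np.ones(len(p))]@s['R']; return -s['R'].T@s['t'],d
def onz(s,uv,z):
    c,d=ray(s,uv); return c+d*((z-c[2])/d[:,2])[:,None]
def proj(s,X):
    return cv2.projectPoints(np.array(X,float).reshape(-1,3),cv2.Rodrigues(s['R'])[0],s['t'],s['K'],s['D'])[0][:,0]
E
python3 - <<'E'
from h import *
a=snap('top','top.png');b=snap('side','side.png')
for s in (a,b): print(-s['R'].T@s['t'],s['fov_y'],s['k1'])
print(a['st'])
E
```

```text
[0.45915162 0.20001203 0.99737198] 43.07374102538614 0.058603018397131966
[ 0.43540928 -0.54276013  0.45371887] 53.5907724899184 -0.029851146725599038
{'time': 0.0, 'q': array([-1.37309963e+00,  3.59528538e-01,  1.51144660e+00,  1.74947278e-05,
        1.27249806e+00, -1.15099930e-01]), 'qd': array([-6.31190421e-04,  1.76463698e-03,  1.11624683e-04,  6.26715346e-04,
        7.37948211e-05, -2.67609662e-04]), 'effort': array([ 2.97277140e-03, -5.27615047e+01, -2.78620648e+01,  3.65398264e-04,
        1.33727040e-02, -1.17698005e-05]), 'eef_pos': array([ 0.18449924, -0.57022878,  0.24143417]), 'orientation': array([-3.13972647e+00, -2.32574691e-04,  3.12791251e-01]), 'force': array([-0.31517956, -0.23827526, -0.41464794]), 'wrist_torque': array([-0.00923035, -0.00027454,  0.02349996]), 'grip_width': 0.9980310370234797}
```

View pics/top.png

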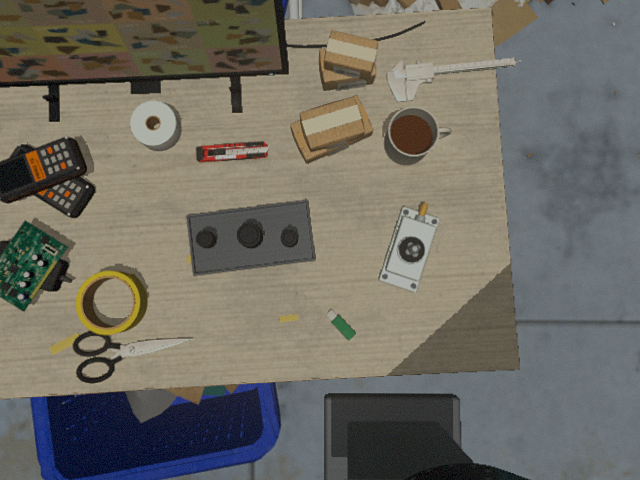

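View pics/side.png

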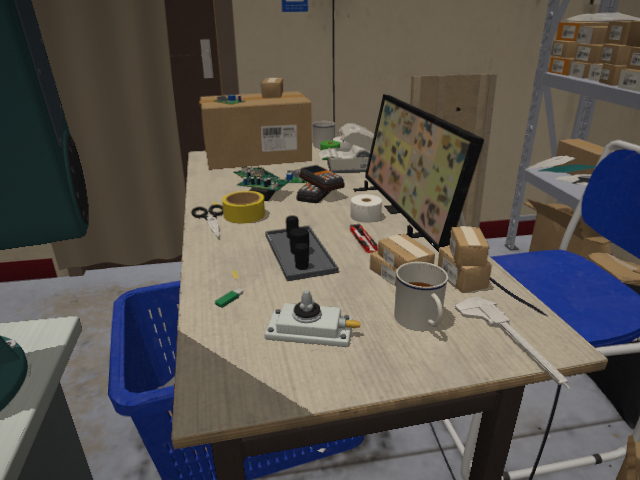

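The top view shows the caps at about (206,237), (250,233) and (290,236), with the middle one clearly the widest. The stud is at about (411,249), the mug at (412,132) and the USB stick at (341,324). The side view shows the stud tip at about (306,294).

Run:
```python
from h import *
a=snap('top');b=snap('side')
print(onz(a,[[206,237],[250,233],[290,236]],.049)); print('stud',onz(a,[[411,249]],.06))
P=onz(a,[[190,214],[308,201],[315,259],[194,274]],.012);print('tray corners',P,P.mean(0))
print('tip side',onz(b,[[306,292]],.072))
def tri(u,v):
    c,d=ray(a,[u]);e,f=ray(b,[v]);A=np.c_[d[0],-f[0]];k=np.linalg.lstsq(A,e-c,rcond=None)[0];return c+d[0]*k[0],e+f[0]*k[1]
print(tri([411,247],[306,292]))
for n,s,uv,sc in(('top',a,(251,235),5),('side',b,(302,245),5)):
    x,y=uv;cv2.imwrite(f'pics/{n}_c.png',cv2.resize(cv2.convertScaleAbs(s['frame'][y-45:y+45,x-75:x+75,::-1],alpha=1.6),None,fx=5,fy=5))
x,y=411,249
A=cv2.resize(a['frame'][y-40:y+40,x-40:x+40,::-1],None,fx=5,fy=5)
x,y=306,305
B=cv2.resize(b['frame'][y-40:y+40,x-40:x+40,::-1],None,fx=5,fy=5)
T=cv2.imread('pics/top_c.png');cv2.imwrite('pics/m.png',np.vstack([cv2.resize(T,(666,400))[:,:],np.zeros((0,666,3),np.uint8)]) if 0 else np.hstack([A,B]))
```

```text
[[0.53854204 0.37121814 0.049     ]
 [0.54467123 0.30258554 0.049     ]
 [0.53982092 0.23997544 0.049     ]]
stud [[0.51838326 0.05296254 0.06      ]]
tray corners [[0.57928486 0.40437187 0.012     ]
 [0.60030975 0.21219888 0.012     ]
 [0.50547278 0.20095645 0.012     ]
 [0.48174664 0.39634343 0.012     ]] [0.54170351 0.30346766 0.012     ]
tip side [[0.51570746 0.04419583 0.072     ]]
(array([0.52108289, 0.05382758, 0.06583476]), array([0.51707171, 0.05416814, 0.06551464]))
```

View pics/m.png

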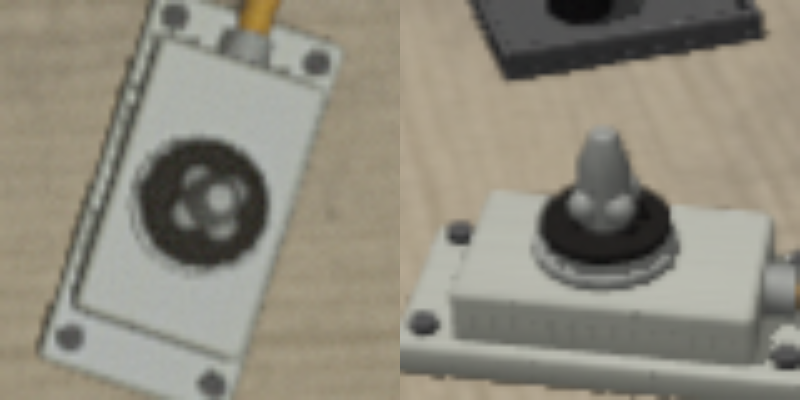

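The left crop shows the seal centred at full-image (411.6,249.6). The bright tip is at about (415,248) in the top view. In the side view the tip top is at about (306.4,291.2). Both should agree at their own heights, and the wrist camera will refine them. I'm moving in now.

Call:
drive_tool(
  commands=[
    [45,-21,0,0],
    [45,-21,0,0],
    [45,-21,0,0],
    [45,-21,0,0],
    [45,-21,0,0],
    [45,-21,0,0],
    [45,-21,0,0],
    [45,-21,0,0],
  ],
  hand=0,
  newtons=40,
)

```text
time: 1.0
eef_pos: [0.4766, -0.2986, 0.2423]
orientation: [-3.142, -0.0, 0.313]
force: [1.2, -1.0, -0.2]
grip_width: 0.998
```

Call:
drive_tool(
  commands=[
    [0,0,0,-0.14],
    [0,0,0,-0.14],
    [0,0,0,-0.14],
    [0,0,0,-0.14],
    [0,0,0,-0.14],
    [0,0,0,-0.14],
    [0,0,0,-0.14],
    [0,0,0,-0.14],
  ],
)

```text
time: 1.8
eef_pos: [0.4753, -0.3001, 0.2421]
orientation: [-3.141, -0.0, 1.439]
force: [0.1, -0.3, 1.5]
grip_width: 1.0
```

Call:
drive_tool(
  commands=[
    [0,0,0,-0.14],
    [0,0,0,-0.11],
    [0,0,0,0],
  ],
)

```text
time: 2.1
eef_pos: [0.4753, -0.3001, 0.2421]
orientation: [-3.141, -0.0, 1.684]
force: [0.3, 0.7, -0.9]
grip_width: 1.002
```

```bash
cat >> h.py <<'E'
def delta(target,st=None):
    st=st or read_state(); R=Ro.from_euler('xyz',st['orientation']).as_matrix()
    return np.round(R.T@(np.array(target)-st['eef_pos'])*1000,1)
E
python3 - <<'E'
from h import *
a=snap('top');b=snap('side');s=a['st'];print(s['eef_pos'],s['orientation'],s['time'])
print('seal',onz(a,[[411.6,249.6]],.042),'tip',onz(a,[[415,248]],.072),'tip side',onz(b,[[306.4,291.2]],.072))
for X in([.519,.052,.25],[.5445,.302,.25]):print(delta(X))
E
```

```text
[ 0.4753293  -0.30011461  0.24211203] [-3.14129205e+00 -4.05167244e-04  1.68370335e+00] 2.1
seal [[0.51857548 0.04921549 0.042     ]] tip [[0.51913874 0.04875744 0.072     ]] tip side [[0.51661332 0.04623318 0.072     ]]
[345.3  81.7  -7.7]
[591.1 134.2  -7.7]
```

Call:
drive_tool(
  commands=[
    [43,10,0,0],
    [43,10,0,0],
    [43,10,0,0],
    [43,10,0,0],
    [43,10,0,0],
    [43,10,0,0],
    [43,10,0,0],
    [43,10,0,0],
  ],
)

```text
time: 3.0
eef_pos: [0.5165, 0.0523, 0.2425]
orientation: [3.141, 0.0, 1.68]
force: [0.7, -0.9, -0.4]
grip_width: 0.999
```

Call:
drive_tool(
  commands=[
    [0,0,0,0],
    [0,0,0,0],
  ],
)

```text
time: 3.2
eef_pos: [0.5164, 0.0514, 0.2423]
orientation: [-3.141, 0.0, 1.684]
force: [0.1, 0.1, 0.1]
grip_width: 1.002
```

Run:
```python
from h import *
import pickle
s=snap('wrist','w1.png');pickle.dump(s,open('w1.pkl','wb'));print(s['st']['eef_pos'],s['hand_eye'],proj(s,[.518,.048,.072]),proj(s,[.518,.048,.042]))
```

```text
[0.51642104 0.05138393 0.24229469] [[-3.16516725e-04 -9.50542080e-01 -3.10595644e-01  8.01755468e-02]
 [ 9.99999403e-01 -6.25787312e-04  8.96086737e-04 -9.89282842e-04]
 [-1.04613496e-03 -3.10595175e-01  9.50541710e-01 -1.32383072e-01]
 [ 0.00000000e+00  0.00000000e+00  0.00000000e+00  1.00000000e+00]] [[317.51505161 226.45513899]] [[317.26953678 216.65823817]]
```

Call:
drive_tool(
  commands=[
    [41,9,0,0],
    [41,9,0,0],
    [41,9,0,0],
    [41,9,0,0],
    [41,9,0,0],
    [41,9,0,0],
    [0,0,0,0],
    [0,0,0,0],
  ],
)

```text
time: 4.05
eef_pos: [0.5431, 0.3, 0.2419]
orientation: [-3.141, 0.001, 1.682]
force: [-0.1, -0.1, 0.3]
grip_width: 1.001
```

Run:
```python
from h import *
import pickle
s=snap('wrist','w2.png');pickle.dump(s,open('w2.pkl','wb'));print(s['st']['eef_pos'],proj(s,[.5445,.302,.049]))
a,b=cv2.imread('pics/w1.png'),cv2.imread('pics/w2.png')
cv2.imwrite('pics/w12.png',cv2.resize(np.vstack([a,b]),None,fx=.625,fy=.625))
```

```text
[0.54313247 0.30004503 0.24193251] [[317.92872522 212.28787589]]
```

View pics/w12.png

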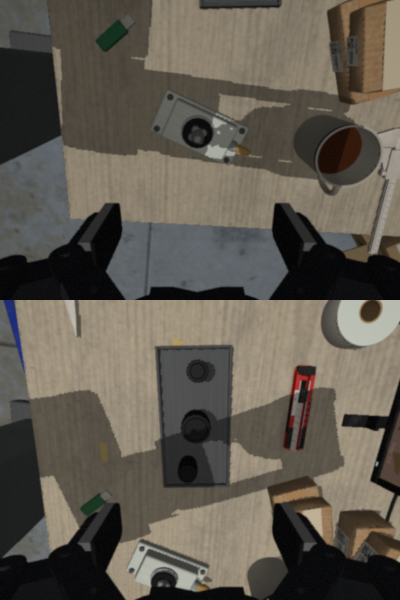

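In the upper half (w1) the stud and seal are at about (317,213). In the lower half (w2) the wide cap is in the middle of the tray at about (314,200). I'll enlarge both to measure them closely.

Run:
```python
from h import *
a,b=cv2.imread('pics/w1.png'),cv2.imread('pics/w2.png')
f=lambda im,x,y,k:cv2.resize(cv2.LUT(im[y-40:y+40,x-40:x+40],np.uint8([min(255,255*(i/255)**k) for i in range(256)])),None,fx=5,fy=5,interpolation=cv2.INTER_CUBIC)
cv2.imwrite('pics/z.png',np.hstack([f(a,317,215,.6),f(b,315,205,.4)]))
```

```text
(no output)
```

View pics/z.png

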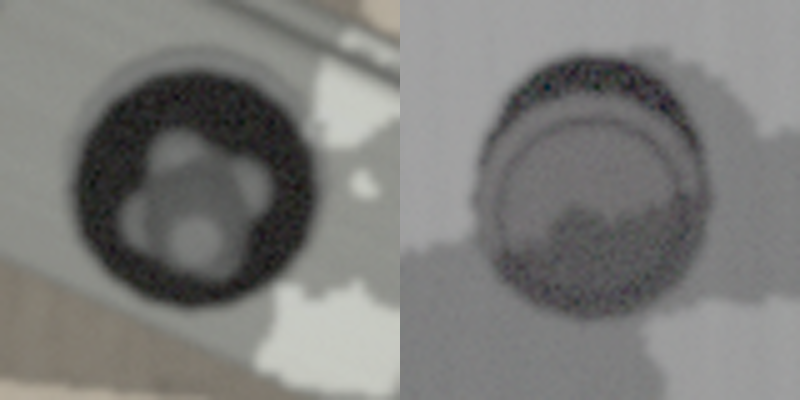

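Seal centre is (316.2,212.5) and tip (316.2,223.2) in w1. The cap's top disc centre is (313.4,206.2) in w2.

Run:
```python
from h import *
import pickle
a=pickle.load(open('w1.pkl','rb'));b=pickle.load(open('w2.pkl','rb'))
print(onz(a,[[316.2,212.5]],.042),onz(a,[[316.2,223.2]],.072))
c=onz(b,[[313.4,206.2],[290.2,206.2],[336.6,206.2]],.049);print(c,'width',np.linalg.norm(c[1]-c[2]))
print(delta([c[0][0],c[0][1],.06]),delta([c[0][0],c[0][1],.03]))
```

```text
[[0.51673568 0.05136535 0.042     ]] [[0.5167344  0.05039568 0.072     ]]
[[0.54037099 0.3065215  0.049     ]
 [0.52208371 0.30448474 0.049     ]
 [0.55866021 0.30855424 0.049     ]] width 0.03680219202109613
[  7.6  -1.6 182. ] [  7.7  -1.6 212. ]
```

Call:
drive_tool(
  commands=[
    [8,-2,40,0],
    [0,0,45,0],
    [0,0,45,0],
    [0,0,40,0],
    [0,0,25,0],
    [0,0,19,0],
    [0,0,0,0],
    [0,0,0,0],
  ],
)

```text
time: 4.9
eef_pos: [0.5401, 0.3072, 0.0287]
orientation: [-3.141, 0.0, 1.681]
force: [0.2, 0.4, 0.2]
grip_width: 1.001
```

Call:
drive_tool(
  commands=[
    [0,0,0,0],
    [0,0,0,0],
    [0,0,0,0],
    [0,0,0,0],
    [0,0,0,0],
    [0,0,0,0],
    [0,0,0,0],
    [0,0,0,0],
  ],
  hand=255,
  newtons=70,
)

```text
time: 5.7
eef_pos: [0.5404, 0.3091, 0.0296]
orientation: [3.14, -0.0, 1.683]
force: [-0.9, -0.1, 6.1]
grip_width: 0.417
```

Call:
drive_tool(
  commands=[
    [0,0,-10,0],
    [0,0,-30,0],
    [0,0,-40,0],
    [0,0,-40,0],
    [0,0,-20,0],
    [0,0,0,0],
    [0,0,0,0],
    [0,0,0,0],
  ],
)

```text
time: 6.5
eef_pos: [0.5386, 0.3083, 0.167]
orientation: [-3.139, 0.001, 1.683]
force: [-0.1, 0.1, -0.5]
grip_width: 0.42
```

Run:
```python
from h import *
s=snap('wrist','w3.png');snap('side','s3.png');print(s['st']['eef_pos'],s['st']['orientation'],s['st']['force'])
a,b=cv2.imread('pics/w3.png'),cv2.imread('pics/s3.png')
g=np.uint8([min(255,255*(i/255)**.5) for i in range(256)])
cv2.imwrite('pics/c3.png',cv2.LUT(np.hstack([cv2.resize(a[180:480,120:520],(400,300)),cv2.resize(b[50:350,200:600],(400,300))]),g))
```

```text
[0.53863115 0.30833799 0.16699623] [-3.13902674e+00  6.55386504e-04  1.68288613e+00] [-0.12574594  0.10654704 -0.54722697]
```

View pics/c3.png

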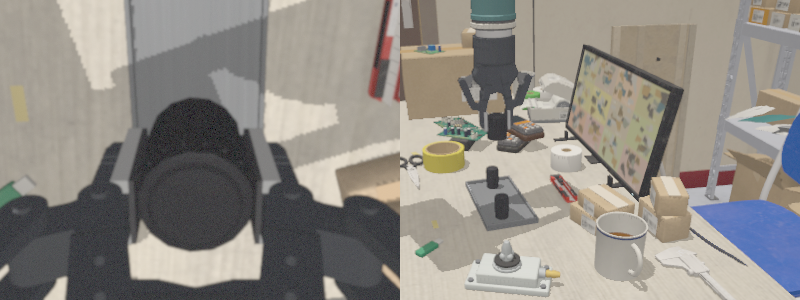

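The cap is held upright, with the narrow caps still in the tray. In the wrist picture its top disc is centred at full-image (315.5,380).

Run:
```python
from h import *
s=snap('wrist'); e=s['st']['eef_pos']
c=onz(s,[[315.5,380],[257,380],[374,380]],e[2]+.0194)
print(c[0]-e,'width',np.linalg.norm(c[1]-c[2]), s['fov_y'])
stud=np.array([.5167,.0505]); off=(c[0]-e)[:2]
print('off tool',delta(c[0],s['st']))
print(delta([*(stud-off),.167]))
print(delta([stud[0],stud[1],.167]))
```

```text
[-0.00050832 -0.00148901  0.0194    ] width 0.037017766208388 59.67299185986289
off tool [ -1.4  -0.7 -19.4]
[-2.524e+02 -5.020e+01  1.000e-01]
[-2.538e+02 -5.080e+01  1.000e-01]
```

Call:
drive_tool(
  commands=[
    [-30,-6,0,0],
    [-45,-9,0,0],
    [-45,-9,0,0],
    [-45,-9,0,0],
    [-45,-9,0,0],
    [-43,-8,0,0],
    [0,0,0,0],
    [0,0,0,0],
  ],
)

```text
time: 7.45
eef_pos: [0.518, 0.0509, 0.1677]
orientation: [-3.14, -0.001, 1.68]
force: [-0.6, -0.2, -0.8]
grip_width: 0.417
```

Call:
drive_tool(
  commands=[
    [0,0,20,0],
    [0,0,20,0],
    [0,0,15,0],
    [0,0,0,0],
    [0,0,0,0],
  ],
)

```text
time: 7.95
eef_pos: [0.5182, 0.0529, 0.1131]
orientation: [-3.141, -0.0, 1.684]
force: [-0.4, -0.7, -0.6]
grip_width: 0.421
```

Run:
```python
from h import *
s=snap('wrist','w4.png');b=snap('side','s4.png');e=s['st']['eef_pos'];print(e,s['st']['orientation'],s['st']['force'])
p=proj(b,[[.5167,.0505,.042],[.5167,.0505,.072]]);print(p)
g=np.uint8([min(255,255*(i/255)**.5) for i in range(256)])
A=cv2.resize(b['frame'][225:345,250:370,::-1],(480,480),interpolation=cv2.INTER_CUBIC)
W=cv2.resize(s['frame'][300:460,260:370,::-1],(330,480))
cv2.imwrite('pics/c4.png',cv2.LUT(np.hstack([A,W]),g))
```

```text
[0.51824991 0.052943   0.11311245] [-3.14059136e+00 -4.95675424e-04  1.68426860e+00] [-0.38401037 -0.71292083 -0.5845974 ]
[[306.45534841 306.4373939 ]
 [306.02681061 289.66035634]]
```

View pics/c4.png

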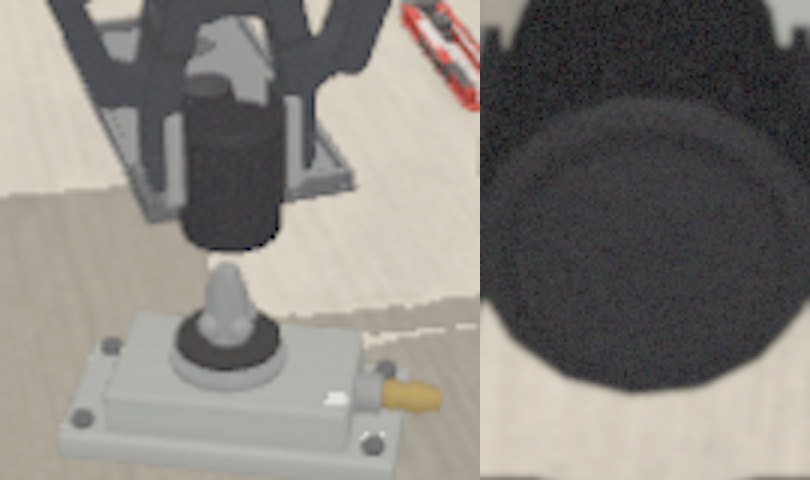

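Side view: the cap is centred at zoomed x≈232 while the stud axis is at about 226, so it's about 2 mm too far in +x. The bottom of the front rim is at zoomed (232,250), i.e. full-image (308,287.5). I'll check y the same way.

Run:
```python
from h import *
b=snap('side')
print('rim front',onz(b,[[308,287.5]],.0875),'-> centre y +.019; tip',onz(b,[[306.5,291]],.072),'seal front',onz(b,[[307,225+368/4]],.042))
print(delta([.5162+.0003,.0520,.1131]))
```

```text
rim front [[0.51704497 0.03156405 0.0875    ]] -> centre y +.019; tip [[0.51684056 0.04674426 0.072     ]] seal front [[0.51342121 0.0236116  0.042     ]]
[-0.  -2.7  1. ]
```

Side and wrist disagree in y: the side view says the cap is 4 mm too far +y, the wrist view 1 mm. I'll shift about 2 mm in -x and -y, go down over the taper and read the lateral force.

Call:
drive_tool(
  commands=[
    [-2,-2,0,0],
    [0,0,8,0],
    [0,0,8,0],
    [0,0,8,0],
    [0,0,7,0],
    [0,0,0,0],
    [0,0,0,0],
    [0,0,0,0],
  ],
)

```text
time: 8.9
eef_pos: [0.5162, 0.0504, 0.0817]
orientation: [-3.141, -0.001, 1.682]
force: [0.5, 5.6, -3.3]
grip_width: 0.416
```

Run:
```python
from h import *
b=snap('side','s5.png');s=b['st'];print(s['eef_pos'],s['orientation'],s['force'],s['wrist_torque'])
```

```text
[0.51620232 0.05036511 0.08166298] [-3.14058471e+00 -1.49114631e-03  1.68234493e+00] [ 0.46948906  5.56121762 -3.33970493] [ 0.96078877 -0.10364099 -0.01488306]
```

Lateral force of +5.6 N in y: the lip is touching the stud's +y side, so the cap is too far in -y. I'll back off in +y and re-read.

Call:
drive_tool(
  commands=[
    [1,0,0,0],
    [1,0,0,0],
    [0,0,0,0],
    [0,0,0,0],
  ],
)

```text
time: 9.35
eef_pos: [0.5165, 0.0513, 0.0824]
orientation: [3.141, 0.0, 1.683]
force: [-0.3, 0.1, 0.5]
grip_width: 0.418
```

Call:
drive_tool(
  commands=[
    [1,0,0,0],
    [1,0,0,0],
    [0,0,0,0],
    [0,0,0,0],
  ],
)

```text
time: 9.75
eef_pos: [0.5162, 0.0536, 0.0824]
orientation: [3.141, -0.0, 1.683]
force: [0.4, 0.3, -0.9]
grip_width: 0.416
```

Call:
drive_tool(
  commands=[
    [1,0,0,0],
    [0,0,0,0],
    [0,0,0,0],
  ],
)

```text
time: 10.05
eef_pos: [0.5161, 0.0546, 0.0823]
orientation: [3.142, -0.0, 1.683]
force: [0.1, -0.1, -0.6]
grip_width: 0.416
```

Call:
drive_tool(
  commands=[
    [1,0,0,0],
    [0,0,0,0],
    [0,0,0,0],
  ],
)

```text
time: 10.35
eef_pos: [0.516, 0.0555, 0.0823]
orientation: [-3.142, -0.0, 1.683]
force: [-0.6, -1.1, -0.5]
grip_width: 0.421
```

Call:
drive_tool(
  commands=[
    [1,0,0,0],
    [0,0,0,0],
    [0,0,0,0],
  ],
)

```text
time: 10.65
eef_pos: [0.516, 0.0561, 0.0823]
orientation: [3.141, 0.001, 1.683]
force: [-0.1, -4.7, -1.1]
grip_width: 0.416
```

The free range in y is about 0.0507 to 0.0553, so I'm centring at 0.053 and pressing.

Call:
drive_tool(
  commands=[
    [-3.3,0,0,0],
    [0,0,3,0],
    [0,0,3,0],
    [0,0,1,0],
    [0,0,0,0],
    [0,0,0,0],
  ],
)

```text
time: 11.25
eef_pos: [0.5167, 0.0533, 0.0755]
orientation: [3.141, -0.0, 1.683]
force: [0.5, -1.2, 1.1]
grip_width: 0.413
```

Call:
drive_tool(
  commands=[
    [0,0,1,0],
    [0,0,1,0],
    [0,0,1,0],
    [0,0,0,0],
  ],
)

```text
time: 11.65
eef_pos: [0.517, 0.0533, 0.0733]
orientation: [3.14, 0.0, 1.683]
force: [0.5, -0.7, 8.2]
grip_width: 0.418
```

Call:
drive_tool(
  commands=[
    [0,0,1,0],
    [0,0,1,0],
    [0,0,1,0],
    [0,0,0,0],
  ],
)

```text
time: 12.05
eef_pos: [0.5161, 0.0533, 0.0684]
orientation: [-3.141, -0.0, 1.683]
force: [4.1, 0.8, -11.6]
grip_width: 0.412
```

It resisted at 8 N, then snapped and now pulls down at -11.6 N, which is the expected profile. I'll keep pressing.

Call:
drive_tool(
  commands=[
    [0,0,1,0],
    [0,0,1,0],
    [0,0,1,0],
    [0,0,0,0],
  ],
)

```text
time: 12.45
eef_pos: [0.5164, 0.0533, 0.0668]
orientation: [3.141, -0.0, 1.683]
force: [1.5, 0.6, 3.3]
grip_width: 0.413
```

Call:
drive_tool(
  commands=[
    [0,0,1,0],
    [0,0,1,0],
    [0,0,0,0],
    [0,0,0,0],
  ],
)

```text
time: 12.85
eef_pos: [0.5165, 0.0533, 0.0652]
orientation: [3.141, -0.0, 1.683]
force: [0.1, -0.1, 8.6]
grip_width: 0.416
```

Call:
drive_tool(
  commands=[
    [0,0,0.8,0],
    [0,0,0,0],
    [0,0,0,0],
    [0,0,0,0],
    [0,0,0,0],
  ],
)

```text
time: 13.35
eef_pos: [0.5165, 0.0533, 0.0646]
orientation: [3.141, 0.0, 1.683]
force: [-0.4, 0.9, 11.1]
grip_width: 0.418
```

Run:
```python
from h import *
b=snap('side','s6.png');s=b['st'];print(s['eef_pos'],s['orientation'],s['force'],s['time'])
g=np.uint8([min(255,255*(i/255)**.5) for i in range(256)])
cv2.imwrite('pics/c6.png',cv2.LUT(cv2.resize(b['frame'][225:345,230:390,::-1],(640,480),interpolation=cv2.INTER_CUBIC),g))
```

```text
[0.51645314 0.05329552 0.06461169] [3.14062644e+00 5.24896711e-06 1.68281243e+00] [-0.36448524  0.94718523 11.05258244] 13.35
```

View pics/c6.png

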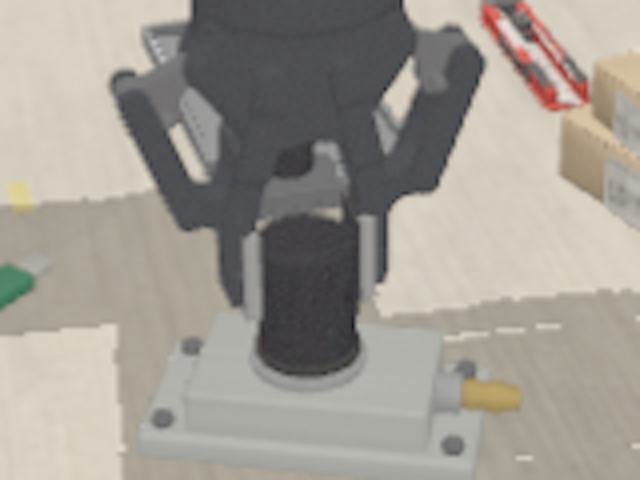

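The picture shows the cap upright and seated on the seal, centred at zoomed (308,345), with the pads still on it. The steady push is 11 N, so I'm handing in.

```bash
python3 -c "from workcell import close_job; print(close_job())"
```

```text
the job is handed in; nothing more can be done
None
```

I lifted the wide cap (the middle one, measured about 37 mm across) out of the tray and pressed it onto the stud. I handed the job in at 13.35 s with the gripper still holding the cap at the set 70 N grip and pressing down.

- **Click:** the push resisted at 8.2 N, then dropped to -11.6 N as the lip snapped past the balls, then rose again on the seal.
- **Final push:** the last reading was 11 N, which puts the seal squash at about 2.7 mm or slightly more. The TCP height, less the rim's offset measured when I gripped the cap, gives about 3 mm.
- **Last picture:** the side view shows the cap upright and seated with the pads on it. The box cutter looked undisturbed. I did not take a final picture of the mug, or check both narrow caps after the lift.
- **Disagreement:** the cameras differed by up to about 4 mm on the stud's y position, and my first correction was in the wrong direction (5.6 N sideways contact). I felt for contact on both sides, found about 4.6 mm of free play in y, and centred the cap in it before pressing. I did not probe x in the same way.

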